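# Clamp down the terrine press with the ratchet wrench

## Task

Take the ratchet wrench from the wooden board, set its ring over the pin crown on top of the terrine press, and swing the handle back and forth, tightening clockwise and letting it slip on each return, until the red plate is pressed fully down on the lid of the mould. Then lift the wrench off and lay it flat on the wooden board again. Turn the crown with the wrench only, not with the gripper, and do not move the press's neighbours: the mug, the pepper mill, the orange-lidded jar and the tin.

Things in the scene. Friction and masses are not known exactly. Their poses are not given: they have to be found in the camera images.
- wrench: loose steel ratchet ring wrench with blue handle, 0.28 kg, 200 mm long, lying flat, same way up as in use. Ring: outer diameter 88, bore 72, height 24. Origin: ring's axis at its underside; z up; handle along -x, a straight bar 20 wide (y), 14 thick (z 7 to 21), x = -60 to -140; a round black foot (diameter 22) at x = -145 keeps it level. Seen from above it drives clockwise (yaw decreasing)
- wrench_eye (a point): point on the wrench: centre of the ring's underside (the wrench body's origin)
- wrench_pawl (a point): spring pawl inside the wrench's bore, 14 to 21 mm over the underside, reaching in to radius 23 mm. It pushes a pin when the wrench swings clockwise from above, and slips over the pins anticlockwise with little force (about 2 N at the pawl). It yields sideways, so ring and crown need no angular alignment when the ring is lowered
- wrench_grip (a point): point on the wrench: middle of the handle, x = -100 mm and z = 14 mm in the wrench's frame, 20 mm wide across y, near the centre of mass: the place to grasp from above and hold throughout
- press: fixed terrine press, base 130 (x) by 220 (y) mm, 172 high, front towards -x; a white mould with steel lid stands in it. Origin: centre of the base's underside. Cross-beam along y, 52 wide, top at z = 120; its pillars at y = +92 and -92 rise to z = 172, so the handle of a seated wrench, pointing to the front, can swing, fingers and all, about 50 degrees to either side of the press's -x axis
- press_seat (a point): point on the crown's axis at the top of the cross-beam, z = 120 mm over the press's origin. With the wrench seated, wrench_eye is here and the ring rests on the beam. A fixed round collar (diameter 68, 5 high, tapering above to diameter 60 at 9.5) guides the ring's bore with 2 mm play all round
- screw: turning crown of the press, origin at press_seat: 12 upright greased pins of diameter 7 with pointed tops, on a circle of radius 26 mm, tops 28 mm over the beam, so a pin every 30 degrees (up to 30 degrees of a stroke may be idle). Clockwise from above lowers the plate, 24 mm a turn, against about 0.2 N m of friction; it stays where it is left. 130 to 185 degrees are still to turn
- screw_top (a point): top of the crown's brass hub, with a red dash, 31 mm over the beam. The crown comes to a hard stop when the plate is down
- plate (a joint): descent of the red pressing plate (86 x 124 x 10 mm) under the beam, in m: 0 is fully up, 0.0146 is pressed on the mould's lid. It starts between 0.002 and 0.006
- board: fixed light wooden board, 250 (x) by 125 (y) by 12 mm high; origin at the centre of its underside. The wrench starts on it and belongs on it at the end
- mug: loose green and white mug, 78 mm wide, 101 high, a bystander; origin under its centre
- pepper_mill: loose dark wooden pepper mill, 58 mm diameter, 170 high, a bystander; origin under its centre
- orange_jar: loose clear jar with orange lid, 62 mm diameter, 110 high, a bystander; origin under its centre
- tin: loose food tin, 75 mm diameter, 58 high, a bystander; origin under its centre
Things that resemble listed ones, but are neither listed nor needed, are in the scene too. There is more than one size of the wrench; the job needs the larger.

How it is judged:
By the outcome, as a careful person would: the job done as asked, in the order asked, and still so for the second after the job is handed in, with the robot touching nothing.
It also fails if it takes over 72 s, if anything falls off the work surface, if the arm or the gripper's body presses on something with over 40 N, if the wrist force passes 120 N, or if a joint passes its speed limit or range.

## Robot

A 6-joint arm with a two-finger parallel gripper is mounted at the origin on a cart in front of the work surface, level with it; the furniture and walls round the work are solid. World frame = base frame: x ahead of the robot, y to its left, z up, the work surface at z = 0. Lengths are in m, angles in degrees, forces in N, time in s.
With the tool pointing down it reaches from about 0.3 to 0.75 m from the base axis. Payload 8.5 kg.
Tool frame: the origin (TCP) lies on the centre line of the jaws, within the pads' length; the fingertips stand 19 mm ahead of it and the grasp point (between the pads) is the TCP (env.tcp_to_tips is the z of the fingertips in the tool frame, in m); z points along the fingers, y is the line along which they close (so a half turn about z gives the same grasp; the last joint's range is limited). The gripper opens to 85 mm and grips with 20 to 120 N. Pads are 22 mm wide; open, the fingers measure 114 mm over their backs; the gripper's body (76 mm by 85 mm) begins 54 mm behind the grasp point. The pads swing forward as they close: fully open they stand 13 mm farther back than shut.
Start: joints at [-83.211, 21.807, 74.336, -0, 83.858, -12.336], TCP at [0.18, -0.52, 0.25] pointing down, gripper open.
Joint ranges: [-178.18, 178.18], [-50.72, 133.34], [12.68, 142.11], [-81.47, 261.47], [9.98, 163.14], [-165.26, 165.26]. Speed limits (degrees/s): [136.94, 136.94, 180, 180, 180, 180].

## Interface

Orientations are given as a 3x3 rotation matrix whose columns are the frame's x, y, z axes.
In Python, from rig import env gives the robot as it stands.
- The arm moves only by the tool servo_tool, never from a script. Its argument "steps" is a list of rows, each an object of numbers: "tx", "ty", "tz": the shift along the world's x, y, z in cm; "yaw": the turn about the world's z in degrees; "claw": the finger opening in cm, from 0 to 8.54. In form: [{"tx": .., "ty": .., "tz": .., "yaw": .., "claw": ..}, ...]. A call has 1 to 20 rows; each row shifts and turns the commanded pose from where the row before left it; what a row does not reach is not made up. A row lasts 1/10 s, in which the tool goes at most 50 mm and 8.59 degrees, less where a joint would pass 70% of its speed; a pose out of reach is approached as far as the arm can. A call with a gripper value outside its range is refused whole. The fingers move at their own pace and stop on an object; "newtons" is the grip in N (left out, the last holds). Time passes only in rows, so rows that do not move let the fingers close. It gives the time, the measured TCP pose, the force, the opening and the grip force at its end, in the units of the state.
- env.observe(): the state, without advancing time (a new reading comes with each control period).
- env.get_image(name): name is "side" or "top"; returns (picture, depth): 480x640x3 uint8, red, green, blue; 480x640 float32, m along the optical axis (not along the pixel's ray), 0 where there is no reading.
- env.camera_model(name): a dict with "fovy" (degrees; the focal length in pixels is half the picture's height over the tangent of half this angle, whatever the lens; pixels are square), "cx", "cy" (the principal point, pixels), "T" (4x4, takes a point from camera to world coordinates). Camera axes: x right, y down, z forward; pixel columns grow to the right and rows downward; lengths in m; the calibration is good to about 2 mm. A picture is of the moment at which its call begins. camera_model takes no time and is no camera call.
- env.close_job(): hands the job in; it is judged then, once.
The state is a dict: "time_s": time; "q": joint angles; "qvel": joint speeds; "joint_efforts": joint torques, N m; "position": TCP position; "tool_rot": TCP orientation; "ft_force": force on the tool from outside, world axes, zero at the start; "wrist_torque": the same for the moment, N m; "grip_width": finger opening in m; "gripper_force": force on a finger pad.
Only numpy, scipy, OpenCV 4.12 (cv2) and the standard library are available. Lean on these libraries where they do the work, as an engineer would, in place of code of your own. Each camera call takes 0.05 s, during which the arm holds its last target. There are 200 camera calls.

## Working session

There is one attempt and no reset: what is moved stays moved. The work goes in short steps, Python scripts to look and compute and a tool call to move; the robot and the scene stay as the last step left them, time stands still between calls to the robot, and variables do not carry over. Pictures are saved under pics/ and viewed, at most 10 in all, crops included, and the job is handed in when it is done.

Besides the shell and the picture viewer there is one more tool, called after "Emit:" by a JSON object that holds its "method" and its "body". servo_tool: Moves the arm, as the interface text tells. Its arguments: {"type":"object","properties":{"steps":{"type":"array"},"newtons":{"type":"number"}},"required":["steps"]}

```bash
mkdir -p pics; cat > h.py <<'E'
import numpy as np, cv2
from rig import env
def grab(n):
    im,d=env.get_image(n); m=env.camera_model(n)
    f=240/np.tan(np.radians(m["fovy"]/2)); v,u=np.mgrid[:480,:640]
    P=np.stack([(u-m["cx"])/f*d,(v-m["cy"])/f*d,d],-1)@m["T"][:3,:3].T+m["T"][:3,3]
    P[d==0]=np.nan
    return im,d,P
def save(im,n): cv2.imwrite(f"pics/{n}.png",im[...,::-1])
E
python3 - <<'E'
from h import *
for n in("top","side"):
    im,d,P=grab(n); save(im,n+"1"); np.savez(n+"1.npz",im=im,P=P); m=env.camera_model(n); print(n,m["fovy"],m["cx"],m["cy"],np.round(m["T"],3).tolist())
o=env.observe(); print(o["time_s"],o["tool_rot"],o["ft_force"])
E
```

```text
top 42.28458409910599 316.0609546657679 236.87083954139015 [[0.124, -0.781, 0.612, -0.582], [-0.992, -0.09, 0.086, -0.165], [-0.012, -0.618, -0.786, 1.635], [0.0, 0.0, 0.0, 1.0]]
side 45.244554942610975 311.8953048767668 238.2426095054377 [[-0.923, -0.2, 0.329, 0.071], [-0.385, 0.448, -0.807, 1.287], [0.014, -0.871, -0.49, 0.894], [0.0, 0.0, 0.0, 1.0]]
0.1 [[ 9.44789341e-01  3.27678318e-01 -1.41925122e-04]
 [ 3.27678219e-01 -9.44788493e-01  1.29925853e-03]
 [ 2.91649629e-04 -1.27403138e-03 -9.99999146e-01]] [-0.37299668  0.36150032 -0.38703661]
```

View pics/top1.png

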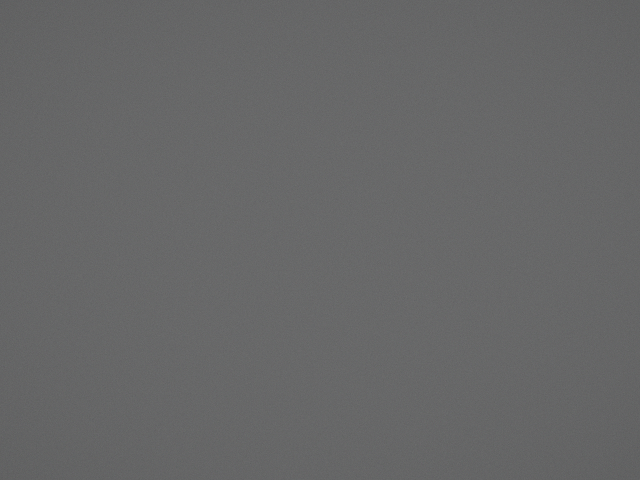

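View pics/side1.png

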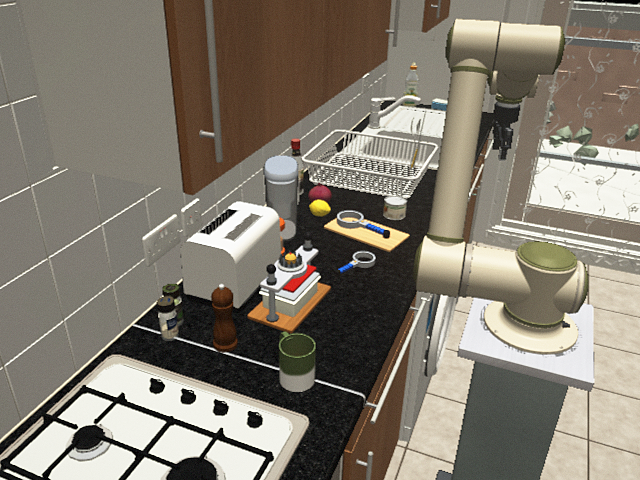

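The top picture is plain grey, so it shows nothing usable. In the side picture the large wrench lies on the board with its ring at (350,219) and foot at (386,234). The press crown is at (291,258), and the small decoy wrench is at (360,260). I'll check the depth and retry the top camera.

```bash
python3 - <<'E'
from h import *
im,d,P=grab("top"); print("top std",im.std(),np.nanmin(d),np.nanmax(d),(d==0).mean())
z=np.load("side1.npz"); im,P=z["im"],z["P"]
for n,(u,v) in dict(ringtopnear=(350,226),foot=(386,234),handle=(372,228),boardL=(328,232),boardR=(404,246),crown=(291,256),pillarN=(271,272),pillarF=(308,245),table=(330,300)).items(): print(n,np.round(P[v,u],3))
x,y,zz=P[...,0],P[...,1],P[...,2]
print("nan",np.isnan(zz).mean())
c=im[185:345,215:425]; save(cv2.resize(c,None,fx=3.6,fy=3.6,interpolation=cv2.INTER_CUBIC),"crop1")
E
```

```text
top std 2.232796026891781 0.0 0.10128452 0.0038118489583333333
ringtopnear [ 0.576 -0.274  0.021]
foot [ 0.452 -0.257  0.029]
handle [ 0.501 -0.268  0.033]
boardL [ 0.641 -0.247 -0.002]
boardR [ 0.391 -0.255  0.   ]
crown [0.584 0.166 0.149]
pillarN [0.592 0.263 0.157]
pillarF [0.575 0.079 0.137]
table [ 0.499  0.103 -0.001]
nan 0.062255859375
```

View pics/crop1.png

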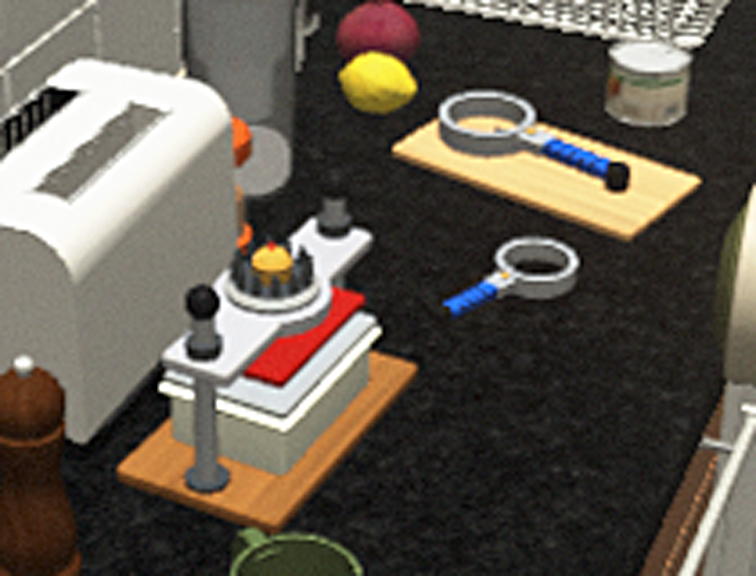

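The crop shows the large wrench with its ring at crop (487,120) and foot at (617,177), and the crown at crop (272,265). The top camera is blocked at 0.1 m, so I'll fit the poses from the side camera's depth.

```bash
cat >> h.py <<'E'
from scipy.optimize import least_squares
def ringfit(P,c0,z,r=.040,tol=.004,rad=.052):
    "centre of the ring's flat top (annulus of mean radius r) at height z"
    Q=P.reshape(-1,3); Q=Q[(abs(Q[:,2]-z)<tol)&(np.hypot(*(Q[:,:2]-c0).T)<rad)]
    s=least_squares(lambda c:np.maximum(abs(np.hypot(*(Q[:,:2]-c).T)-r)-.004,0)*1e3,c0,loss="soft_l1")
    return s.x,len(Q),np.median(Q[:,2])
def blue(im,P,zlo):
    h=cv2.cvtColor(im,cv2.COLOR_RGB2HSV); m=(h[...,0]>105)&(h[...,0]<130)&(h[...,1]>150)&(h[...,2]>60)&(P[...,2]>zlo)
    return P[m]
E
python3 - <<'E'
from h import *
z=np.load("side1.npz"); im,P=z["im"],z["P"]; Q=P.reshape(-1,3); C=im.reshape(-1,3).astype(int)
c=np.array([.58,-.285])
for _ in range(3): c,n,zz=ringfit(P,c,.036)
print("ring",c,n,zz)
B=blue(im,P,.0); B=B[(B[:,1]<-.2)&(B[:,1]>-.35)]; print("blue",len(B),B.mean(0),B.min(0),B.max(0))
T=B[B[:,2]>.029]; print("bluetop",len(T),T.mean(0)); d=c-T.mean(0)[:2]; print("wrench yaw",np.degrees(np.arctan2(d[1],d[0])),"dist",np.hypot(*d))
# board
hsv=cv2.cvtColor(im,cv2.COLOR_RGB2HSV).reshape(-1,3)
def rect(m): 
    r=cv2.minAreaRect((Q[m][:,:2]*1000).astype(np.float32)); return m.sum(),np.round(r[0],1),np.round(r[1],1),round(r[2],1)
m=(abs(Q[:,2]-.012)<.005)&(Q[:,0]>.35)&(Q[:,0]<.75)&(Q[:,1]<-.18)&(Q[:,1]>-.42)&(hsv[:,1]>50)&(hsv[:,0]<30)&(C[:,0]>90); print("board",rect(m),np.median(Q[m][:,2]))
m=(abs(Q[:,2]-.120)<.0035)&(np.hypot(Q[:,0]-.58,Q[:,1]-.17)<.14); print("beam",rect(m))
m=(Q[:,2]>.155)&(np.hypot(Q[:,0]-.58,Q[:,1]-.17)<.14)&(Q[:,0]<.65)
for s in(Q[:,1]>.2,Q[:,1]<.13): print("pillar",(m&s).sum(),Q[m&s].mean(0) if (m&s).any() else 0)
m=(hsv[:,0]<30)&(hsv[:,1]>150)&(C[:,0]>150)&(np.hypot(Q[:,0]-.585,Q[:,1]-.17)<.05)&(Q[:,2]>.135); print("hub",m.sum(),Q[m].mean(0),Q[m].min(0),Q[m].max(0))
m=(hsv[:,0]<20)&(hsv[:,1]>130)&(C[:,0]>90)&(abs(Q[:,2])<.03)&(np.hypot(Q[:,0]-.58,Q[:,1]-.17)<.2)&(Q[:,2]>.008); print("base",rect(m),np.median(Q[m][:,2]))
E
```

```text
ring [ 0.59046104 -0.31064295] 107 0.034862701571897525
blue 86 [ 0.49401098 -0.27506888  0.03070535] [ 0.46091639 -0.29934683  0.02224867] [ 0.52546372 -0.25762354  0.03696151]
bluetop 58 [ 0.49313911 -0.27451539  0.03273085]
wrench yaw -20.365781987929026 dist 0.1038111749243378
board (np.int64(1037), array([ 541.5, -273.4]), array([305.1, 229.2]), 21.6) 0.010999563896849085
beam (np.int64(620), array([619.8, 167.5]), array([147.9, 212.1]), 0.9)
pillar 3714 [0.60580731 0.25644055 0.61005034]
pillar 2236 [0.60510327 0.08274746 0.59602146]
hub 60 [0.58654653 0.166763   0.14735023] [0.57436933 0.14279809 0.14062692] [0.60307905 0.18032633 0.1527131 ]
base (np.int64(955), array([588.7, 165.2]), array([225.9, 133.7]), 85.1) 0.013150243032381326
```

Emit:
{"method": "servo_tool", "body": {"steps": [{"tx": 1.76, "ty": 1.355, "yaw": 7.8, "claw": 5}, {"tx": 1.76, "ty": 1.355, "yaw": 7.8}, {"tx": 1.76, "ty": 1.355, "yaw": 7.8}, {"tx": 1.76, "ty": 1.355, "yaw": 7.8}, {"tx": 1.76, "ty": 1.355, "yaw": 7.8}, {"tx": 1.76, "ty": 1.355, "yaw": 7.8}, {"tx": 1.76, "ty": 1.355, "yaw": 7.8}, {"tx": 1.76, "ty": 1.355, "yaw": 7.8}, {"tx": 1.76, "ty": 1.355, "yaw": 7.8}, {"tx": 1.76, "ty": 1.355, "yaw": 7.8}, {"tx": 1.76, "ty": 1.355, "yaw": 7.8}, {"tx": 1.76, "ty": 1.355, "yaw": 7.8}, {"tx": 1.76, "ty": 1.355, "yaw": 7.8}, {"tx": 1.76, "ty": 1.355, "yaw": 7.8}, {"tx": 1.76, "ty": 1.355, "yaw": 7.8}, {"tx": 1.76, "ty": 1.355, "yaw": 7.8}, {"tx": 1.76, "ty": 1.355, "yaw": 7.8}, {"tx": 1.76, "ty": 1.355, "yaw": 7.8}, {"tz": -4}, {"tz": -4}]}}

```text
invalid input at $.steps[0]: expected keys tx, ty, tz, yaw, claw
```

```bash
python3 - <<'E'
from h import *
o=env.observe(); print(o["time_s"],o["position"],np.degrees(np.arctan2(o["tool_rot"][1][1],o["tool_rot"][0][1])),o["grip_width"],np.round(o["q"],0))
z=np.load("side1.npz"); im,P=z["im"],z["P"]; Q=P.reshape(-1,3)
def near(n,u,v,du,dv,zl,zh):
    W=P[v-dv:v+dv,u-du:u+du].reshape(-1,3); W=W[(W[:,2]>zl)&(W[:,2]<zh)]; print(n,len(W),np.round(np.median(W,0),3),np.round(W.min(0),3),np.round(W.max(0),3))
near("tin",395,207,14,14,.02,.07)
near("mug",297,360,22,32,.05,.11)
near("mill",225,315,16,34,.03,.18)
near("pillarN",271,270,7,8,.15,.18)
near("pillarF",308,244,7,8,.14,.18)
near("orange",281,235,6,20,.02,.12)
near("toaster",235,245,45,40,.05,.3)
# board corners by pixel colour, corners of quad
hsv=cv2.cvtColor(im,cv2.COLOR_RGB2HSV)
m=((hsv[...,0]>10)&(hsv[...,0]<25)&(hsv[...,1]>60)&(hsv[...,2]>150)).astype(np.uint8); m[:,:318]=0;m[:,415:]=0;m[:212]=0;m[255:]=0
hull=cv2.convexHull(np.argwhere(m)[:,::-1].astype(np.float32)); M=env.camera_model("side"); f=240/np.tan(np.radians(M["fovy"]/2))
def onplane(uv,h):
    r=np.c_[(uv-[M["cx"],M["cy"]])/f,np.ones(len(uv))]@M["T"][:3,:3].T; t=M["T"][:3,3]; return (t+r*((h-t[2])/r[:,2])[:,None])
print("board",cv2.minAreaRect((onplane(hull[:,0],.010)[:,:2]*1000).astype(np.float32)))
b=((hsv[...,0]<16)&(hsv[...,1]>120)&(hsv[...,2]>90)&(P[...,2]<.03)).astype(np.uint8); b[:,:245]=0;b[:,335:]=0;b[:275]=0;b[332:]=0
n,l,s,_=cv2.connectedComponentsWithStats(b); k=1+s[1:,4].argmax(); print("basepx",s[k]); hull=cv2.convexHull(np.argwhere(l==k)[:,::-1].astype(np.float32))
W=onplane(hull[:,0],.012); print("base",cv2.minAreaRect((W[:,:2]*1000).astype(np.float32)),np.nanmedian(P[l==k][:,2]))
E
```

```text
0.15 [ 0.18016394 -0.51944766  0.24987784] -70.87531753505019 0.08559642963889777 [-83.  22.  74.   0.  84. -12.]
tin 430 [ 0.477 -0.433  0.048] [ 0.44  -0.598  0.02 ] [ 0.557 -0.402  0.061]
mug 1318 [0.458 0.421 0.079] [0.417 0.374 0.05 ] [0.519 0.46  0.103]
mill 1460 [0.66  0.384 0.085] [0.634 0.239 0.03 ] [0.775 0.406 0.17 ]
pillarN 80 [0.594 0.262 0.164] [0.584 0.251 0.151] [0.606 0.27  0.173]
pillarF 61 [0.576 0.079 0.156] [0.568 0.069 0.14 ] [0.589 0.088 0.166]
orange 311 [ 0.715 -0.051  0.082] [ 0.687 -0.14   0.02 ] [0.758 0.045 0.119]
toaster 7034 [0.739 0.175 0.155] [ 0.578 -0.136  0.05 ] [0.921 0.37  0.206]
board ((511.76092529296875, -347.287109375), (253.20333862304688, 253.7877655029297), 75.63812255859375)
basepx [247 282  84  50 987]
base ((587.0588989257812, 165.40283203125), (226.7322540283203, 132.07566833496094), 84.9207992553711) 0.013016925467044471
```

Emit:
{"method": "servo_tool", "body": {"steps": [{"tx": 1.76, "ty": 1.355, "tz": 0, "yaw": 7.8, "claw": 5}, {"tx": 1.76, "ty": 1.355, "tz": 0, "yaw": 7.8, "claw": 5}, {"tx": 1.76, "ty": 1.355, "tz": 0, "yaw": 7.8, "claw": 5}, {"tx": 1.76, "ty": 1.355, "tz": 0, "yaw": 7.8, "claw": 5}, {"tx": 1.76, "ty": 1.355, "tz": 0, "yaw": 7.8, "claw": 5}, {"tx": 1.76, "ty": 1.355, "tz": 0, "yaw": 7.8, "claw": 5}, {"tx": 1.76, "ty": 1.355, "tz": 0, "yaw": 7.8, "claw": 5}, {"tx": 1.76, "ty": 1.355, "tz": 0, "yaw": 7.8, "claw": 5}, {"tx": 1.76, "ty": 1.355, "tz": 0, "yaw": 7.8, "claw": 5}, {"tx": 1.76, "ty": 1.355, "tz": 0, "yaw": 7.8, "claw": 5}, {"tx": 1.76, "ty": 1.355, "tz": 0, "yaw": 7.8, "claw": 5}, {"tx": 1.76, "ty": 1.355, "tz": 0, "yaw": 7.8, "claw": 5}, {"tx": 1.76, "ty": 1.355, "tz": 0, "yaw": 7.8, "claw": 5}, {"tx": 1.76, "ty": 1.355, "tz": 0, "yaw": 7.8, "claw": 5}, {"tx": 1.76, "ty": 1.355, "tz": 0, "yaw": 7.8, "claw": 5}, {"tx": 1.76, "ty": 1.355, "tz": 0, "yaw": 7.8, "claw": 5}, {"tx": 1.76, "ty": 1.355, "tz": 0, "yaw": 7.8, "claw": 5}, {"tx": 1.76, "ty": 1.355, "tz": 0, "yaw": 7.8, "claw": 5}, {"tx": 0, "ty": 0, "tz": -4, "yaw": 0, "claw": 5}, {"tx": 0, "ty": 0, "tz": -4, "yaw": 0, "claw": 5}]}}

```text
time_s: 2.15
position: [0.4976, -0.2753, 0.1698]
tool_rot: [[-0.937, 0.348, 0.002], [0.348, 0.937, -0.002], [-0.002, -0.001, -1.0]]
ft_force: [1.1, -0.7, -0.6]
grip_width: 0.0499
gripper_force: 0.0
```

```bash
cat >> h.py <<'E'
def st():
    o=env.observe(); R=np.array(o["tool_rot"]); print("t",round(o["time_s"],2),"p",np.round(o["position"],4),"yang",round(np.degrees(np.arctan2(R[1,1],R[0,1])),2),"g",round(o["grip_width"],4),"F",np.round(o["ft_force"],1),"M",np.round(o["wrist_torque"],2),"q",np.round(o["q"],0)); return o
E
python3 - <<'E'
from h import *
st(); im,d,P=grab("side"); save(im[150:350,200:450].repeat(3,0).repeat(3,1),"s2")
E
```

```text
t 2.15 p [ 0.4976 -0.2753  0.1698] yang 69.61 g 0.0499 F [ 1.1 -0.7 -0.6] M [-0.03  0.02  0.01] q [ -41.   28.   79.   -0.   73. -110.]
```

View pics/s2.png

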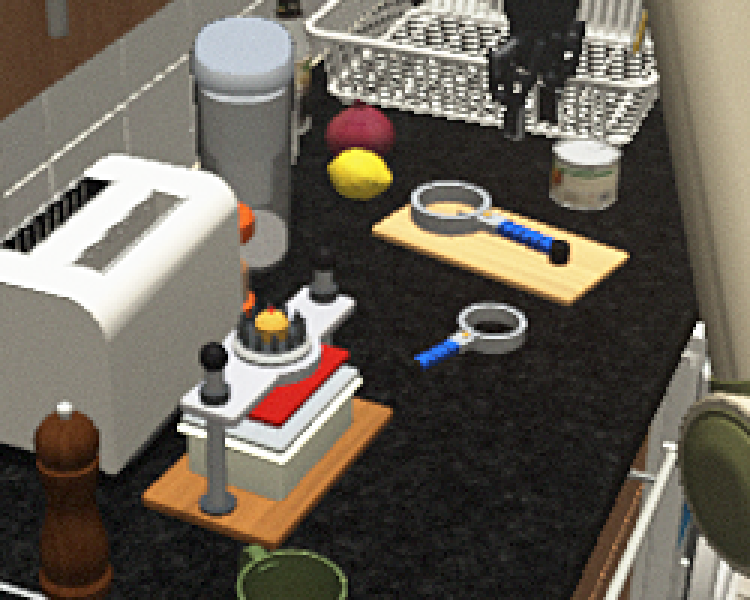

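The gripper hangs over the blue handle, with its fingers at crop (515,110) and the handle at (525,235). I'll descend and grasp.

Emit:
{"method": "servo_tool", "body": {"newtons": 60, "steps": [{"tx": 0, "ty": 0, "tz": -3, "yaw": 0, "claw": 5}, {"tx": 0, "ty": 0, "tz": -3, "yaw": 0, "claw": 5}, {"tx": 0, "ty": 0, "tz": -3, "yaw": 0, "claw": 5}, {"tx": 0, "ty": 0, "tz": -2, "yaw": 0, "claw": 5}, {"tx": 0, "ty": 0, "tz": -1.2, "yaw": 0, "claw": 5}, {"tx": 0, "ty": 0, "tz": -1.2, "yaw": 0, "claw": 5}, {"tx": 0, "ty": 0, "tz": 0, "yaw": 0, "claw": 5}, {"tx": 0, "ty": 0, "tz": 0, "yaw": 0, "claw": 1}, {"tx": 0, "ty": 0, "tz": 0, "yaw": 0, "claw": 1}, {"tx": 0, "ty": 0, "tz": 0, "yaw": 0, "claw": 1}, {"tx": 0, "ty": 0, "tz": 0, "yaw": 0, "claw": 1}, {"tx": 0, "ty": 0, "tz": 0, "yaw": 0, "claw": 1}, {"tx": 0, "ty": 0, "tz": 0, "yaw": 0, "claw": 1}]}}

```text
time_s: 3.5
position: [0.4975, -0.2764, 0.0377]
tool_rot: [[-0.937, 0.35, 0.002], [0.35, 0.937, -0.002], [-0.003, -0.001, -1.0]]
ft_force: [-1.2, -1.5, 5.7]
grip_width: 0.0184
gripper_force: 59.9
```

```bash
python3 - <<'E'
from h import *
st()
im,d,P=grab("side"); st()
c=np.array([.59,-.311])
for _ in range(3): c,n,zz=ringfit(P,c,.035)
print("ring",c,n,zz)
E
```

```text
t 3.5 p [ 0.4975 -0.2764  0.0377] yang 69.52 g 0.0184 F [-1.2 -1.5  5.7] M [-0.18  0.26 -0.08] q [ -41.   37.   87.   -0.   56. -110.]
t 3.55 p [ 0.4975 -0.2764  0.0377] yang 69.52 g 0.0185 F [-1.1 -0.6  5.9] M [-0.22  0.21 -0.07] q [ -41.   37.   87.   -0.   56. -110.]
ring [ 0.5925408  -0.30737195] 122 0.034372013695900205
```

Emit:
{"method": "servo_tool", "body": {"steps": [{"tx": 0, "ty": 0, "tz": 1, "yaw": 0, "claw": 1}, {"tx": 0, "ty": 0, "tz": 3, "yaw": 0, "claw": 1}, {"tx": 0, "ty": 0, "tz": 4, "yaw": 0, "claw": 1}, {"tx": 0, "ty": 0, "tz": 4, "yaw": 0, "claw": 1}, {"tx": 0, "ty": 0, "tz": 4, "yaw": 0, "claw": 1}, {"tx": -0.1, "ty": 3, "tz": 3, "yaw": 1, "claw": 1}, {"tx": -0.1, "ty": 3.4, "tz": 1, "yaw": 1.5, "claw": 1}, {"tx": -0.1, "ty": 3.4, "tz": 0, "yaw": 1.5, "claw": 1}, {"tx": -0.1, "ty": 3.4, "tz": 0, "yaw": 1.5, "claw": 1}, {"tx": -0.1, "ty": 3.4, "tz": 0, "yaw": 1.5, "claw": 1}, {"tx": -0.1, "ty": 3.4, "tz": 0, "yaw": 1.5, "claw": 1}, {"tx": -0.1, "ty": 3.4, "tz": 0, "yaw": 1.5, "claw": 1}, {"tx": -0.1, "ty": 3.4, "tz": 0, "yaw": 1.5, "claw": 1}, {"tx": -0.1, "ty": 3.4, "tz": 0, "yaw": 1.5, "claw": 1}, {"tx": -0.1, "ty": 3.4, "tz": 0, "yaw": 1.5, "claw": 1}, {"tx": 0, "ty": 3.4, "tz": 0, "yaw": 1, "claw": 1}, {"tx": 0, "ty": 3.4, "tz": 0, "yaw": 0, "claw": 1}, {"tx": 0, "ty": 3, "tz": 0, "yaw": 0, "claw": 1}, {"tx": 0, "ty": 1.7, "tz": 0, "yaw": 0, "claw": 1}, {"tx": 0, "ty": 0, "tz": 0, "yaw": 0, "claw": 1}]}}

```text
time_s: 5.55
position: [0.4862, 0.1771, 0.2366]
tool_rot: [[-0.996, 0.084, -0.001], [0.084, 0.996, 0.001], [0.001, 0.0, -1.0]]
ft_force: [-0.0, -0.0, -2.9]
grip_width: 0.0183
gripper_force: 59.3
```

```bash
python3 - <<'E'
from h import *
o=st(); im,d,P=grab("side"); np.savez("s3.npz",im=im,P=P); save(im[180:340,200:413].repeat(3,0).repeat(3,1),"s3")
c=np.array([.5875,.1655]); z=o["position"][2]-.0017
for _ in range(3): c,n,zz=ringfit(P,c,z)
print("ring",c,n,zz)
E
```

```text
t 5.55 p [0.4862 0.1771 0.2366] yang 85.2 g 0.0183 F [-0.  -0.  -2.9] M [-0.05  0.05  0.02] q [  7.  19.  81.   0.  80. -78.]
ring [0.58708032 0.17164093] 225 0.2334105474529189
```

View pics/s3.png

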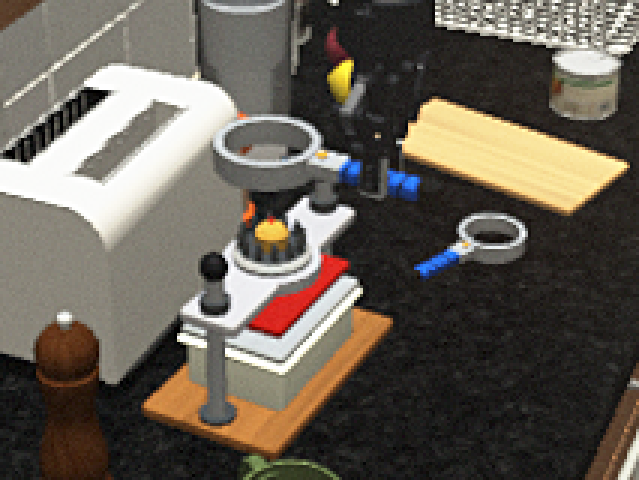

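The ring hangs above the crown: ring top at crop (268,140), crown at (271,240). I'll refine the offset with wall-surface fits to the ring and collar.

```bash
cat >> h.py <<'E'
def wallfit(Q,c0,lo,hi,radii,rad):
    c=np.array(c0)
    for _ in range(4):
        S=Q[(Q[:,2]>lo)&(Q[:,2]<hi)&(np.hypot(*(Q[:,:2]-c).T)<rad)]
        def f(c):
            r=np.hypot(*(S[:,:2]-c).T); return np.min([abs(r-a) for a in radii],0)*1e3
        c=least_squares(f,c,loss="soft_l1",f_scale=2).x
    return c,len(S),np.median(f(c))
def ringwall(P,c0,zu):
    return wallfit(P.reshape(-1,3),c0,zu+.003,zu+.020,[.036,.044],.05)
E
python3 - <<'E'
from h import *
z=np.load("s3.npz"); P=z["P"]
print("ringwall",ringwall(P,[.587,.169],.2366-.0257))
for s in("side1.npz","s3.npz"):
    Q=np.load(s)["P"].reshape(-1,3)
    print("collar",wallfit(Q,[.587,.166],.1225,.1265,[.034],.042))
    print("pins outer",wallfit(Q,[.587,.166],.133,.143,[.028],.036))
    S=Q[(Q[:,2]>.144)&(Q[:,2]<.16)&(np.hypot(Q[:,0]-.587,Q[:,1]-.166)<.02)]; print("hub top",len(S),S.mean(0))
    for y0 in(.258,.075):
        S=Q[(Q[:,2]>.125)&(Q[:,2]<.142)&(np.hypot(Q[:,0]-.587,Q[:,1]-y0)<.025)]; print("nut",len(S),S.mean(0) if len(S) else 0)
E
```

```text
ringwall (array([0.58923699, 0.16876156]), 379, np.float64(1.3126529166173073))
collar (array([0.58957169, 0.16181263]), 52, np.float64(1.3992955279735555))
pins outer (array([0.58995973, 0.16111186]), 139, np.float64(4.193335490164752))
hub top 53 [0.58686948 0.16696489 0.14829457]
nut 67 [0.5939556  0.26070234 0.13176159]
nut 54 [0.57788632 0.07782247 0.13182092]
collar (array([0.58876134, 0.16222675]), 53, np.float64(2.127126904468757))
pins outer (array([0.58957281, 0.16365435]), 134, np.float64(2.704298593632706))
hub top 57 [0.58693985 0.16757976 0.14811962]
nut 68 [0.59395411 0.26082095 0.13230475]
nut 54 [0.5777136  0.07850298 0.13272798]
```

Emit:
{"method": "servo_tool", "body": {"steps": [{"tx": 0, "ty": -0.25, "tz": -2, "yaw": 0, "claw": 1}, {"tx": 0, "ty": -0.2, "tz": -2, "yaw": 0, "claw": 1}, {"tx": 0, "ty": 0, "tz": -1.6, "yaw": 0, "claw": 1}, {"tx": 0, "ty": 0, "tz": 0, "yaw": 0, "claw": 1}, {"tx": 0, "ty": 0, "tz": 0, "yaw": 0, "claw": 1}]}}

```text
time_s: 6.1
position: [0.4872, 0.1701, 0.181]
tool_rot: [[-0.996, 0.088, 0.0], [0.088, 0.996, -0.0], [-0.0, -0.0, -1.0]]
ft_force: [0.2, -0.1, -2.7]
grip_width: 0.0181
gripper_force: 59.3
```

```bash
python3 - <<'E'
from h import *
o=st(); im,d,P=grab("side"); zu=o["position"][2]-.0257
print("ringwall",ringwall(P,[.5885,.164],zu), "top",ringfit(P,np.array([.5885,.164]),zu+.024))
save(im[210:330,220:380].repeat(5,0).repeat(5,1),"s4")
E
```

```text
t 6.1 p [0.4872 0.1701 0.181 ] yang 84.97 g 0.0181 F [ 0.2 -0.1 -2.7] M [ 0.   -0.    0.08] q [  6.  22.  86.  -0.  72. -79.]
ringwall (array([0.59032693, 0.16194788]), 375, np.float64(1.2166606183864475)) top (array([0.58785334, 0.16391046]), 216, np.float64(0.1777886054405043))
```

View pics/s4.png

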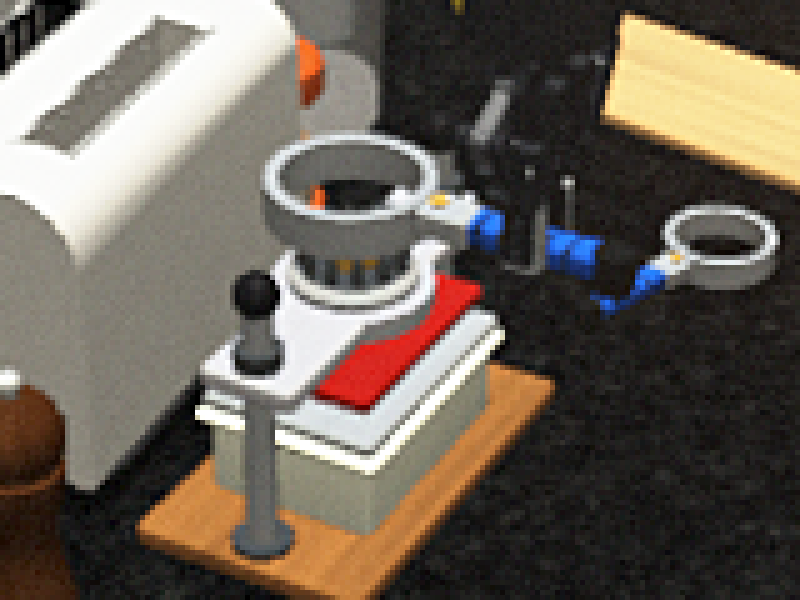

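The ring sits level above the crown. Its centre is at column 351 and the collar's at 355 (5x crop), so I'll shift about 1.5 mm towards -x and lower.

Emit:
{"method": "servo_tool", "body": {"steps": [{"tx": -0.15, "ty": 0, "tz": -0.6, "yaw": 0, "claw": 1}, {"tx": 0, "ty": 0, "tz": -0.6, "yaw": 0, "claw": 1}, {"tx": 0, "ty": 0, "tz": -0.6, "yaw": 0, "claw": 1}, {"tx": 0, "ty": 0, "tz": -0.5, "yaw": 0, "claw": 1}, {"tx": 0, "ty": 0, "tz": 0, "yaw": 0, "claw": 1}]}}

```text
time_s: 6.65
position: [0.4852, 0.1709, 0.1566]
tool_rot: [[-0.996, 0.087, -0.001], [0.087, 0.996, 0.0], [0.001, 0.0, -1.0]]
ft_force: [0.2, 0.8, -3.7]
grip_width: 0.0189
gripper_force: 59.4
```

```bash
python3 - <<'E'
from h import *
o=st(); im,d,P=grab("side"); zu=o["position"][2]-.0257
print("ringwall",ringwall(P,[.5885,.164],zu), "top",ringfit(P,np.array([.5885,.164]),zu+.024))
E
```

```text
t 6.65 p [0.4852 0.1709 0.1566] yang 85.04 g 0.0189 F [ 0.2  0.8 -3.7] M [0.12 0.05 0.05] q [  6.  24.  89.   0.  68. -79.]
ringwall (array([0.5878121 , 0.16260755]), 469, np.float64(2.3314545736734043)) top (array([0.58586253, 0.16425282]), 225, np.float64(0.1533843606814027))
```

Emit:
{"method": "servo_tool", "body": {"steps": [{"tx": 0, "ty": 0, "tz": -0.3, "yaw": 0, "claw": 1}, {"tx": 0, "ty": 0, "tz": -0.3, "yaw": 0, "claw": 1}, {"tx": 0, "ty": 0, "tz": -0.2, "yaw": 0, "claw": 1}, {"tx": 0, "ty": 0, "tz": -0.2, "yaw": 0, "claw": 1}, {"tx": 0, "ty": 0, "tz": 0, "yaw": 0, "claw": 1}]}}

```text
time_s: 7.2
position: [0.4853, 0.1708, 0.147]
tool_rot: [[-0.996, 0.087, -0.001], [0.087, 0.996, -0.0], [0.001, -0.0, -1.0]]
ft_force: [0.1, 1.5, -2.9]
grip_width: 0.0185
gripper_force: 59.4
```

```bash
python3 - <<'E'
from h import *
o=st()
E
```

```text
t 7.2 p [0.4853 0.1708 0.147 ] yang 85.03 g 0.0185 F [ 0.1  1.5 -2.9] M [0.26 0.09 0.09] q [  6.  24.  89.   0.  67. -79.]
```

Emit:
{"method": "servo_tool", "body": {"steps": [{"tx": 0, "ty": 0, "tz": -0.1, "yaw": 0, "claw": 1}, {"tx": 0, "ty": 0, "tz": -0.1, "yaw": 0, "claw": 1}, {"tx": 0, "ty": 0, "tz": 0, "yaw": 0, "claw": 1}]}}

```text
time_s: 7.5
position: [0.4855, 0.1709, 0.1454]
tool_rot: [[-0.996, 0.087, 0.0], [0.087, 0.996, 0.0], [-0.0, 0.0, -1.0]]
ft_force: [-0.9, 2.2, 0.6]
grip_width: 0.0184
gripper_force: 59.8
```

```bash
python3 - <<'E'
from h import *
o=st(); im,d,P=grab("side"); save(im[210:330,220:380].repeat(5,0).repeat(5,1),"s5")
E
```

```text
t 7.5 p [0.4855 0.1709 0.1454] yang 85.03 g 0.0184 F [-0.9  2.2  0.6] M [0.3  0.03 0.18] q [  6.  24.  89.   0.  66. -79.]
```

View pics/s5.png

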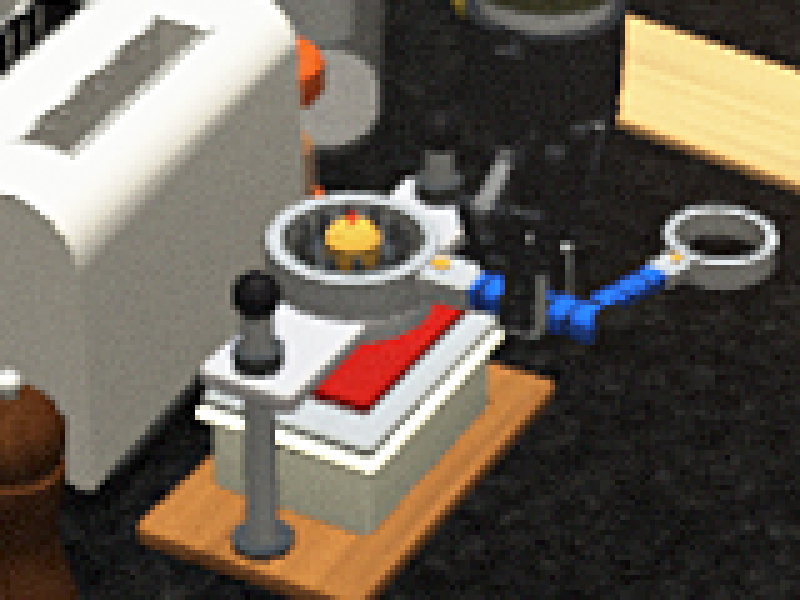

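The wrench is seated: the ring lies on the beam at crop (352,240) with the hub centred in the bore, and the handle points to the front. Next I'll work out the arc increments.

```bash
cat >> h.py <<'E'
def arc(C,p,a,b,n,R=10.15):
    "cm increments from pose p (m) along wrench yaw a..b"
    f=np.radians(np.linspace(a,b,n+1)); X=C[0]*100-R*np.cos(f); Y=C[1]*100-R*np.sin(f)
    X[0],Y[0]=p[0]*100,p[1]*100
    X,Y=np.round(X,2),np.round(Y,2)
    for i in range(n): print(i,round((b-a)/n,2),round(X[i+1]-X[i],2),round(Y[i+1]-Y[i],2))
E
python3 - <<'E'
from h import *
arc((.5866,.1631),(.4855,.1709),-5,-50,9)
arc((.5866,.1631),(.5866-.1015*np.cos(np.radians(50)),.1631+.1015*np.sin(np.radians(50))),-50,40,18)
E
```

```text
0 -5.0 0.11 0.98
1 -5.0 0.2 0.87
2 -5.0 0.26 0.84
3 -5.0 0.34 0.82
4 -5.0 0.41 0.78
5 -5.0 0.48 0.75
6 -5.0 0.53 0.7
7 -5.0 0.6 0.66
8 -5.0 0.66 0.6
0 5.0 -0.66 -0.6
1 5.0 -0.6 -0.66
2 5.0 -0.53 -0.7
3 5.0 -0.48 -0.75
4 5.0 -0.41 -0.78
5 5.0 -0.34 -0.82
6 5.0 -0.26 -0.84
7 5.0 -0.2 -0.87
8 5.0 -0.11 -0.88
9 5.0 -0.04 -0.88
10 5.0 0.04 -0.88
11 5.0 0.11 -0.88
12 5.0 0.2 -0.87
13 5.0 0.26 -0.84
14 5.0 0.34 -0.82
15 5.0 0.41 -0.78
16 5.0 0.48 -0.75
17 5.0 0.53 -0.7
```

Emit:
{"method": "servo_tool", "body": {"steps": [{"tx": 0.11, "ty": 0.98, "tz": 0, "yaw": -5, "claw": 1}, {"tx": 0.2, "ty": 0.87, "tz": 0, "yaw": -5, "claw": 1}, {"tx": 0.26, "ty": 0.84, "tz": 0, "yaw": -5, "claw": 1}, {"tx": 0.34, "ty": 0.82, "tz": 0, "yaw": -5, "claw": 1}, {"tx": 0.41, "ty": 0.78, "tz": 0, "yaw": -5, "claw": 1}, {"tx": 0, "ty": 0, "tz": 0, "yaw": 0, "claw": 1}]}}

```text
time_s: 8.15
position: [0.4986, 0.2134, 0.1453]
tool_rot: [[-0.866, 0.501, -0.001], [0.501, 0.866, -0.002], [-0.0, -0.002, -1.0]]
ft_force: [-2.9, -4.8, 0.9]
grip_width: 0.0183
gripper_force: 60.1
```

```bash
python3 - <<'E'
from h import *
o=st()
E
```

```text
t 8.15 p [0.4986 0.2134 0.1453] yang 59.96 g 0.0183 F [-2.9 -4.8  0.9] M [-0.86  0.27 -0.49] q [ 11.  27.  85.  -0.  68. -49.]
```

Emit:
{"method": "servo_tool", "body": {"steps": [{"tx": 0.48, "ty": 0.75, "tz": 0, "yaw": -5, "claw": 1}, {"tx": 0.53, "ty": 0.7, "tz": 0, "yaw": -5, "claw": 1}, {"tx": 0.6, "ty": 0.66, "tz": 0, "yaw": -5, "claw": 1}, {"tx": 0.66, "ty": 0.6, "tz": 0, "yaw": -5, "claw": 1}, {"tx": 0, "ty": 0, "tz": 0, "yaw": 0, "claw": 1}]}}

```text
time_s: 8.65
position: [0.5217, 0.2401, 0.1452]
tool_rot: [[-0.644, 0.765, -0.0], [0.765, 0.644, -0.002], [-0.001, -0.001, -1.0]]
ft_force: [-2.3, -6.6, 1.3]
grip_width: 0.0185
gripper_force: 60.1
```

```bash
cat >> h.py <<'E'
def plate():
    im,d,P=grab("side"); h=cv2.cvtColor(im,cv2.COLOR_RGB2HSV)
    m=((h[...,0]<6)|(h[...,0]>174))&(h[...,1]>180)&(h[...,2]>100)&(np.hypot(P[...,0]-.587,P[...,1]-.165)<.1)&(P[...,2]<.11)
    print("plate z",m.sum(),np.round(np.median(P[m][:,2])*1e3,2)); return im,P
E
python3 - <<'E'
from h import *
o=st(); plate(); plate()
z=np.load("side1.npz"); 
env_get=env.get_image
im,P=z["im"],z["P"]; h=cv2.cvtColor(im,cv2.COLOR_RGB2HSV)
m=((h[...,0]<6)|(h[...,0]>174))&(h[...,1]>180)&(h[...,2]>100)&(np.hypot(P[...,0]-.587,P[...,1]-.165)<.1)&(P[...,2]<.11)
print(m.sum(),np.median(P[m][:,2]))
E
```

```text
t 8.65 p [0.5217 0.2401 0.1452] yang 40.06 g 0.0185 F [-2.3 -6.6  1.3] M [-1.01  0.14 -0.47] q [ 13.  30.  80.  -0.  71. -27.]
plate z 85 92.52
plate z 89 92.76
252 0.09367772134322117
```

Emit:
{"method": "servo_tool", "body": {"steps": [{"tx": -0.66, "ty": -0.6, "tz": 0, "yaw": 5, "claw": 1}, {"tx": -0.6, "ty": -0.66, "tz": 0, "yaw": 5, "claw": 1}, {"tx": -0.53, "ty": -0.7, "tz": 0, "yaw": 5, "claw": 1}, {"tx": -0.48, "ty": -0.75, "tz": 0, "yaw": 5, "claw": 1}, {"tx": -0.41, "ty": -0.78, "tz": 0, "yaw": 5, "claw": 1}, {"tx": -0.34, "ty": -0.82, "tz": 0, "yaw": 5, "claw": 1}, {"tx": -0.26, "ty": -0.84, "tz": 0, "yaw": 5, "claw": 1}, {"tx": -0.2, "ty": -0.87, "tz": 0, "yaw": 5, "claw": 1}, {"tx": -0.11, "ty": -0.88, "tz": 0, "yaw": 5, "claw": 1}, {"tx": 0, "ty": 0, "tz": 0, "yaw": 0, "claw": 1}]}}

```text
time_s: 9.75
position: [0.4854, 0.1712, 0.1455]
tool_rot: [[-0.997, 0.083, 0.001], [0.083, 0.997, 0.001], [-0.001, 0.001, -1.0]]
ft_force: [-0.1, 1.7, 0.4]
grip_width: 0.0183
gripper_force: 59.7
```

```bash
python3 - <<'E'
from h import *
o=st()
E
```

```text
t 9.75 p [0.4854 0.1712 0.1455] yang 85.22 g 0.0183 F [-0.1  1.7  0.4] M [ 0.17 -0.05  0.1 ] q [  6.  24.  89.   0.  66. -79.]
```

Free slip on the return. I'll continue to +40, then make a full stroke.

Emit:
{"method": "servo_tool", "body": {"steps": [{"tx": -0.04, "ty": -0.88, "tz": 0, "yaw": 5, "claw": 1}, {"tx": 0.04, "ty": -0.88, "tz": 0, "yaw": 5, "claw": 1}, {"tx": 0.11, "ty": -0.88, "tz": 0, "yaw": 5, "claw": 1}, {"tx": 0.2, "ty": -0.87, "tz": 0, "yaw": 5, "claw": 1}, {"tx": 0.26, "ty": -0.84, "tz": 0, "yaw": 5, "claw": 1}, {"tx": 0.34, "ty": -0.82, "tz": 0, "yaw": 5, "claw": 1}, {"tx": 0.41, "ty": -0.78, "tz": 0, "yaw": 5, "claw": 1}, {"tx": 0.48, "ty": -0.75, "tz": 0, "yaw": 5, "claw": 1}, {"tx": 0.53, "ty": -0.7, "tz": 0, "yaw": 5, "claw": 1}, {"tx": 0, "ty": 0, "tz": 0, "yaw": 0, "claw": 1}]}}

```text
time_s: 10.75
position: [0.509, 0.0974, 0.1453]
tool_rot: [[-0.766, -0.643, 0.0], [-0.643, 0.766, 0.0], [-0.0, 0.0, -1.0]]
ft_force: [-2.3, 0.1, 0.9]
grip_width: 0.0182
gripper_force: 59.9
```

```bash
python3 - <<'E'
from h import *
o=st(); plate()
E
```

```text
t 10.75 p [0.509  0.0974 0.1453] yang 130.03 g 0.0182 F [-2.3  0.1  0.9] M [0.04 0.11 0.11] q [  -2.   25.   89.    0.   66. -132.]
plate z 259 92.64
```

Emit:
{"method": "servo_tool", "body": {"steps": [{"tx": -0.53, "ty": 0.7, "tz": 0, "yaw": -5, "claw": 1}, {"tx": -0.48, "ty": 0.75, "tz": 0, "yaw": -5, "claw": 1}, {"tx": -0.41, "ty": 0.78, "tz": 0, "yaw": -5, "claw": 1}, {"tx": -0.34, "ty": 0.82, "tz": 0, "yaw": -5, "claw": 1}, {"tx": -0.26, "ty": 0.84, "tz": 0, "yaw": -5, "claw": 1}, {"tx": -0.2, "ty": 0.87, "tz": 0, "yaw": -5, "claw": 1}, {"tx": -0.11, "ty": 0.88, "tz": 0, "yaw": -5, "claw": 1}, {"tx": -0.04, "ty": 0.88, "tz": 0, "yaw": -5, "claw": 1}, {"tx": 0.04, "ty": 0.88, "tz": 0, "yaw": -5, "claw": 1}, {"tx": 0.11, "ty": 0.88, "tz": 0, "yaw": -5, "claw": 1}, {"tx": 0.2, "ty": 0.87, "tz": 0, "yaw": -5, "claw": 1}, {"tx": 0.26, "ty": 0.84, "tz": 0, "yaw": -5, "claw": 1}, {"tx": 0.34, "ty": 0.82, "tz": 0, "yaw": -5, "claw": 1}, {"tx": 0.41, "ty": 0.78, "tz": 0, "yaw": -5, "claw": 1}, {"tx": 0.48, "ty": 0.75, "tz": 0, "yaw": -5, "claw": 1}, {"tx": 0.53, "ty": 0.7, "tz": 0, "yaw": -5, "claw": 1}, {"tx": 0.6, "ty": 0.66, "tz": 0, "yaw": -5, "claw": 1}, {"tx": 0.66, "ty": 0.6, "tz": 0, "yaw": -5, "claw": 1}, {"tx": 0, "ty": 0, "tz": 0, "yaw": 0, "claw": 1}]}}

```text
time_s: 12.7
position: [0.5213, 0.2411, 0.1452]
tool_rot: [[-0.641, 0.768, -0.0], [0.768, 0.641, -0.001], [-0.0, -0.001, -1.0]]
ft_force: [-2.8, -2.9, 1.6]
grip_width: 0.0182
gripper_force: 60.1
```

```bash
python3 - <<'E'
from h import *
o=st(); plate()
E
```

```text
t 12.7 p [0.5213 0.2411 0.1452] yang 39.87 g 0.0182 F [-2.8 -2.9  1.6] M [-0.65  0.31 -0.38] q [ 13.  30.  80.  -0.  71. -27.]
plate z 114 88.57
```

Emit:
{"method": "servo_tool", "body": {"steps": [{"tx": -0.66, "ty": -0.6, "tz": 0, "yaw": 5, "claw": 1}, {"tx": -0.6, "ty": -0.66, "tz": 0, "yaw": 5, "claw": 1}, {"tx": -0.53, "ty": -0.7, "tz": 0, "yaw": 5, "claw": 1}, {"tx": -0.48, "ty": -0.75, "tz": 0, "yaw": 5, "claw": 1}, {"tx": -0.41, "ty": -0.78, "tz": 0, "yaw": 5, "claw": 1}, {"tx": -0.34, "ty": -0.82, "tz": 0, "yaw": 5, "claw": 1}, {"tx": -0.26, "ty": -0.84, "tz": 0, "yaw": 5, "claw": 1}, {"tx": -0.2, "ty": -0.87, "tz": 0, "yaw": 5, "claw": 1}, {"tx": -0.11, "ty": -0.88, "tz": 0, "yaw": 5, "claw": 1}, {"tx": -0.04, "ty": -0.88, "tz": 0, "yaw": 5, "claw": 1}, {"tx": 0.04, "ty": -0.88, "tz": 0, "yaw": 5, "claw": 1}, {"tx": 0.11, "ty": -0.88, "tz": 0, "yaw": 5, "claw": 1}, {"tx": 0.2, "ty": -0.87, "tz": 0, "yaw": 5, "claw": 1}, {"tx": 0.26, "ty": -0.84, "tz": 0, "yaw": 5, "claw": 1}, {"tx": 0.34, "ty": -0.82, "tz": 0, "yaw": 5, "claw": 1}, {"tx": 0.41, "ty": -0.78, "tz": 0, "yaw": 5, "claw": 1}, {"tx": 0.48, "ty": -0.75, "tz": 0, "yaw": 5, "claw": 1}, {"tx": 0.53, "ty": -0.7, "tz": 0, "yaw": 5, "claw": 1}, {"tx": 0, "ty": 0, "tz": 0, "yaw": 0, "claw": 1}]}}

```text
time_s: 14.65
position: [0.5088, 0.0974, 0.1454]
tool_rot: [[-0.765, -0.644, 0.0], [-0.644, 0.765, 0.0], [-0.001, -0.0, -1.0]]
ft_force: [-1.5, -0.2, 0.9]
grip_width: 0.0185
gripper_force: 59.9
```

Emit:
{"method": "servo_tool", "body": {"steps": [{"tx": -0.53, "ty": 0.7, "tz": 0, "yaw": -5, "claw": 1}, {"tx": -0.48, "ty": 0.75, "tz": 0, "yaw": -5, "claw": 1}, {"tx": -0.41, "ty": 0.78, "tz": 0, "yaw": -5, "claw": 1}, {"tx": -0.34, "ty": 0.82, "tz": 0, "yaw": -5, "claw": 1}, {"tx": -0.26, "ty": 0.84, "tz": 0, "yaw": -5, "claw": 1}, {"tx": -0.2, "ty": 0.87, "tz": 0, "yaw": -5, "claw": 1}, {"tx": -0.11, "ty": 0.88, "tz": 0, "yaw": -5, "claw": 1}, {"tx": -0.04, "ty": 0.88, "tz": 0, "yaw": -5, "claw": 1}, {"tx": 0.04, "ty": 0.88, "tz": 0, "yaw": -5, "claw": 1}, {"tx": 0.11, "ty": 0.88, "tz": 0, "yaw": -5, "claw": 1}, {"tx": 0.2, "ty": 0.87, "tz": 0, "yaw": -5, "claw": 1}, {"tx": 0.26, "ty": 0.84, "tz": 0, "yaw": -5, "claw": 1}]}}

```text
time_s: 15.85
position: [0.4911, 0.1971, 0.1454]
tool_rot: [[-0.938, 0.348, 0.001], [0.348, 0.938, -0.002], [-0.001, -0.002, -1.0]]
ft_force: [-0.3, -7.6, 0.1]
grip_width: 0.0183
gripper_force: 59.9
```

```bash
python3 - <<'E'
from h import *
o=st(); plate()
E
```

```text
t 15.85 p [0.4911 0.1971 0.1454] yang 69.66 g 0.0183 F [-0.3 -7.6  0.1] M [-1.28 -0.16 -0.4 ] q [  9.  26.  87.  -0.  67. -61.]
plate z 252 86.56
```

Emit:
{"method": "servo_tool", "body": {"steps": [{"tx": 0.34, "ty": 0.82, "tz": 0, "yaw": -5, "claw": 1}, {"tx": 0.41, "ty": 0.78, "tz": 0, "yaw": -5, "claw": 1}, {"tx": 0.48, "ty": 0.75, "tz": 0, "yaw": -5, "claw": 1}]}}

```text
time_s: 16.2
position: [0.5028, 0.221, 0.1453]
tool_rot: [[-0.816, 0.578, -0.001], [0.578, 0.816, -0.002], [-0.0, -0.002, -1.0]]
ft_force: [-3.8, -3.8, 0.5]
grip_width: 0.0184
gripper_force: 59.9
```

Emit:
{"method": "servo_tool", "body": {"steps": [{"tx": 0.53, "ty": 0.7, "tz": 0, "yaw": -5, "claw": 1}, {"tx": 0.6, "ty": 0.66, "tz": 0, "yaw": -5, "claw": 1}, {"tx": 0.66, "ty": 0.6, "tz": 0, "yaw": -5, "claw": 1}, {"tx": 0, "ty": 0, "tz": 0, "yaw": 0, "claw": 1}]}}

```text
time_s: 16.6
position: [0.521, 0.2413, 0.1452]
tool_rot: [[-0.642, 0.767, -0.001], [0.767, 0.642, -0.0], [0.0, -0.001, -1.0]]
ft_force: [-4.4, -0.8, 1.3]
grip_width: 0.0184
gripper_force: 60.1
```

```bash
python3 - <<'E'
from h import *
o=st(); plate()
E
```

```text
t 16.6 p [0.521  0.2413 0.1452] yang 39.91 g 0.0184 F [-4.4 -0.8  1.3] M [-0.45  0.37 -0.29] q [ 13.  30.  80.  -0.  71. -27.]
plate z 144 84.35
```

Emit:
{"method": "servo_tool", "body": {"steps": [{"tx": -0.66, "ty": -0.6, "tz": 0, "yaw": 5, "claw": 1}, {"tx": -0.6, "ty": -0.66, "tz": 0, "yaw": 5, "claw": 1}, {"tx": -0.53, "ty": -0.7, "tz": 0, "yaw": 5, "claw": 1}, {"tx": -0.48, "ty": -0.75, "tz": 0, "yaw": 5, "claw": 1}, {"tx": -0.41, "ty": -0.78, "tz": 0, "yaw": 5, "claw": 1}, {"tx": -0.34, "ty": -0.82, "tz": 0, "yaw": 5, "claw": 1}, {"tx": -0.26, "ty": -0.84, "tz": 0, "yaw": 5, "claw": 1}, {"tx": -0.2, "ty": -0.87, "tz": 0, "yaw": 5, "claw": 1}, {"tx": -0.11, "ty": -0.88, "tz": 0, "yaw": 5, "claw": 1}, {"tx": -0.04, "ty": -0.88, "tz": 0, "yaw": 5, "claw": 1}, {"tx": 0.04, "ty": -0.88, "tz": 0, "yaw": 5, "claw": 1}, {"tx": 0.11, "ty": -0.88, "tz": 0, "yaw": 5, "claw": 1}, {"tx": 0.2, "ty": -0.87, "tz": 0, "yaw": 5, "claw": 1}, {"tx": 0.26, "ty": -0.84, "tz": 0, "yaw": 5, "claw": 1}, {"tx": 0.34, "ty": -0.82, "tz": 0, "yaw": 5, "claw": 1}, {"tx": 0.41, "ty": -0.78, "tz": 0, "yaw": 5, "claw": 1}, {"tx": 0.48, "ty": -0.75, "tz": 0, "yaw": 5, "claw": 1}, {"tx": 0.53, "ty": -0.7, "tz": 0, "yaw": 5, "claw": 1}, {"tx": 0, "ty": 0, "tz": 0, "yaw": 0, "claw": 1}]}}

```text
time_s: 18.55
position: [0.5088, 0.0973, 0.1454]
tool_rot: [[-0.765, -0.644, 0.001], [-0.644, 0.765, 0.0], [-0.001, -0.0, -1.0]]
ft_force: [-3.0, 0.0, -0.2]
grip_width: 0.0186
gripper_force: 59.9
```

Emit:
{"method": "servo_tool", "body": {"steps": [{"tx": -0.53, "ty": 0.7, "tz": 0, "yaw": -5, "claw": 1}, {"tx": -0.48, "ty": 0.75, "tz": 0, "yaw": -5, "claw": 1}, {"tx": -0.41, "ty": 0.78, "tz": 0, "yaw": -5, "claw": 1}, {"tx": -0.34, "ty": 0.82, "tz": 0, "yaw": -5, "claw": 1}, {"tx": -0.26, "ty": 0.84, "tz": 0, "yaw": -5, "claw": 1}, {"tx": -0.2, "ty": 0.87, "tz": 0, "yaw": -5, "claw": 1}]}}

```text
time_s: 19.15
position: [0.4867, 0.1449, 0.1455]
tool_rot: [[-0.986, -0.168, 0.002], [-0.168, 0.986, -0.002], [-0.002, -0.002, -1.0]]
ft_force: [1.5, -8.7, -1.0]
grip_width: 0.0185
gripper_force: 60.3
```

```bash
python3 - <<'E'
from h import *
o=st(); plate()
E
```

```text
t 19.15 p [0.4867 0.1449 0.1455] yang 99.66 g 0.0185 F [ 1.5 -8.7 -1. ] M [-1.52 -0.5  -0.76] q [  3.  24.  90.  -0.  66. -96.]
plate z 330 84.34
```

Emit:
{"method": "servo_tool", "body": {"steps": [{"tx": -0.11, "ty": 0.88, "tz": 0, "yaw": -5, "claw": 1}, {"tx": 0, "ty": 0, "tz": 0, "yaw": 0, "claw": 1}]}}

```text
time_s: 19.4
position: [0.4859, 0.1538, 0.1455]
tool_rot: [[-0.997, -0.083, 0.003], [-0.083, 0.997, -0.002], [-0.002, -0.002, -1.0]]
ft_force: [2.6, -8.9, -1.0]
grip_width: 0.0187
gripper_force: 60.3
```

Emit:
{"method": "servo_tool", "body": {"steps": [{"tx": -0.02, "ty": 0.44, "tz": 0, "yaw": -2.5, "claw": 1}, {"tx": 0, "ty": 0, "tz": 0, "yaw": 0, "claw": 1}]}}

```text
time_s: 19.6
position: [0.4859, 0.1579, 0.1456]
tool_rot: [[-0.999, -0.04, 0.003], [-0.04, 0.999, -0.002], [-0.003, -0.002, -1.0]]
ft_force: [2.3, -8.8, -1.5]
grip_width: 0.0182
gripper_force: 60.1
```

```bash
python3 - <<'E'
from h import *
o=st(); plate()
E
```

```text
t 19.6 p [0.4859 0.1579 0.1456] yang 92.29 g 0.0182 F [ 2.3 -8.8 -1.5] M [-1.29 -0.58 -0.72] q [  5.  24.  90.  -0.  66. -87.]
plate z 323 83.97
```

Still moving with steady force, so I'll go on in small calls.

Emit:
{"method": "servo_tool", "body": {"steps": [{"tx": -0.02, "ty": 0.44, "tz": 0, "yaw": -2.5, "claw": 1}, {"tx": 0.04, "ty": 0.88, "tz": 0, "yaw": -5, "claw": 1}, {"tx": 0, "ty": 0, "tz": 0, "yaw": 0, "claw": 1}]}}

```text
time_s: 19.95
position: [0.4859, 0.1715, 0.1455]
tool_rot: [[-0.996, 0.091, 0.002], [0.091, 0.996, -0.002], [-0.002, -0.001, -1.0]]
ft_force: [2.1, -8.3, -1.3]
grip_width: 0.0183
gripper_force: 60.2
```

Emit:
{"method": "servo_tool", "body": {"steps": [{"tx": 0.11, "ty": 0.88, "tz": 0, "yaw": -5, "claw": 1}, {"tx": 0, "ty": 0, "tz": 0, "yaw": 0, "claw": 1}]}}

```text
time_s: 20.15
position: [0.4868, 0.1802, 0.1455]
tool_rot: [[-0.984, 0.177, 0.002], [0.177, 0.984, -0.002], [-0.002, -0.002, -1.0]]
ft_force: [0.9, -9.0, -1.0]
grip_width: 0.0185
gripper_force: 60.2
```

```bash
python3 - <<'E'
from h import *
o=st(); plate()
E
```

```text
t 20.15 p [0.4868 0.1802 0.1455] yang 79.8 g 0.0185 F [ 0.9 -9.  -1. ] M [-1.43 -0.36 -0.69] q [  7.  25.  89.  -0.  66. -72.]
plate z 302 83.3
```

Emit:
{"method": "servo_tool", "body": {"steps": [{"tx": 0.2, "ty": 0.87, "tz": 0, "yaw": -5, "claw": 1}, {"tx": 0, "ty": 0, "tz": 0, "yaw": 0, "claw": 1}]}}

```text
time_s: 20.4
position: [0.4885, 0.1883, 0.1454]
tool_rot: [[-0.965, 0.262, 0.001], [0.262, 0.965, -0.003], [-0.001, -0.003, -1.0]]
ft_force: [-0.3, -11.4, 0.4]
grip_width: 0.0185
gripper_force: 60.2
```

Emit:
{"method": "servo_tool", "body": {"steps": [{"tx": 0.26, "ty": 0.84, "tz": 0, "yaw": -5, "claw": 1}, {"tx": 0, "ty": 0, "tz": 0, "yaw": 0, "claw": 1}]}}

```text
time_s: 20.6
position: [0.4909, 0.1963, 0.1454]
tool_rot: [[-0.939, 0.344, 0.0], [0.344, 0.939, -0.004], [-0.002, -0.004, -1.0]]
ft_force: [-1.8, -14.8, 2.7]
grip_width: 0.0183
gripper_force: 60.2
```

Emit:
{"method": "servo_tool", "body": {"steps": [{"tx": 0.34, "ty": 0.82, "tz": 0, "yaw": -5, "claw": 1}, {"tx": 0, "ty": 0, "tz": 0, "yaw": 0, "claw": 1}]}}

```text
time_s: 20.8
position: [0.4939, 0.2043, 0.1452]
tool_rot: [[-0.905, 0.425, -0.001], [0.425, 0.905, -0.005], [-0.001, -0.005, -1.0]]
ft_force: [-2.4, -14.3, 1.1]
grip_width: 0.0186
gripper_force: 60.0
```

```bash
python3 - <<'E'
from h import *
o=st(); plate()
E
```

```text
t 20.8 p [0.4939 0.2043 0.1452] yang 64.87 g 0.0186 F [ -2.4 -14.3   1.1] M [-2.13  0.08 -0.17] q [ 10.  26.  86.  -0.  68. -55.]
plate z 273 83.32
```

```bash
python3 - <<'E'
from h import *
im,P=plate(); save(im[210:330,220:380].repeat(5,0).repeat(5,1),"s6"); o=st()
B=blue(im,P,.13); print(len(B),B.mean(0))
c=ringfit(P,np.array([.587,.164]),.1437)[0]; print("ring",c,ringwall(P,[.587,.164],.1195)[0])
E
```

```text
plate z 271 83.23
t 20.9 p [0.4943 0.2049 0.1454] yang 64.96 g 0.0186 F [ 0.5 -0.9 -0.3] M [-0.42 -0.07 -0.16] q [ 10.  26.  86.  -0.  68. -55.]
87 [0.48273107 0.21473452 0.13898783]
ring [0.5828514  0.15866126] [0.57959668 0.16373912]
```

View pics/s6.png

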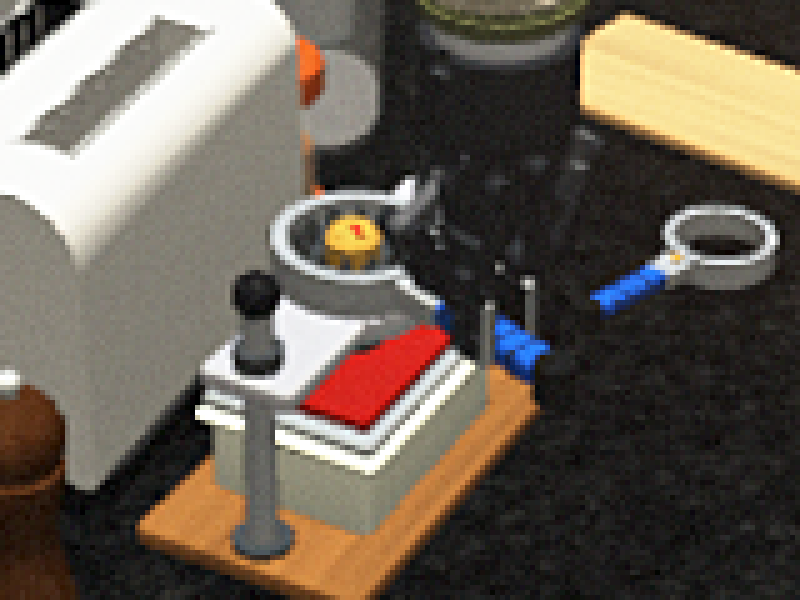

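The red plate at crop (380,380) now sits right above the grey lid. The ring is still on the crown, with its hub at (353,235). The plate height stopped changing under the higher force, so I'll compare it with the lid height and finish the stroke to see whether it drops further.

Emit:
{"method": "servo_tool", "body": {"steps": [{"tx": 0.41, "ty": 0.78, "tz": 0, "yaw": -5, "claw": 1}, {"tx": 0, "ty": 0, "tz": 0, "yaw": 0, "claw": 1}]}}

```text
time_s: 21.1
position: [0.4987, 0.2141, 0.1454]
tool_rot: [[-0.866, 0.501, 0.001], [0.501, 0.866, 0.0], [-0.001, 0.001, -1.0]]
ft_force: [-0.6, -1.2, 0.5]
grip_width: 0.0181
gripper_force: 60.1
```

Emit:
{"method": "servo_tool", "body": {"steps": [{"tx": 0.48, "ty": 0.75, "tz": 0, "yaw": -5, "claw": 1}, {"tx": 0, "ty": 0, "tz": 0, "yaw": 0, "claw": 1}]}}

```text
time_s: 21.3
position: [0.5031, 0.2213, 0.1452]
tool_rot: [[-0.82, 0.572, -0.001], [0.572, 0.82, -0.0], [0.0, -0.001, -1.0]]
ft_force: [-2.4, -2.2, 1.8]
grip_width: 0.0183
gripper_force: 60.4
```

```bash
python3 - <<'E'
from h import *
o=st(); im,P=plate()
Z=np.load("side1.npz")["P"]; 
h=cv2.cvtColor(im,cv2.COLOR_RGB2HSV)
for A in(Z,P):
    Q=A[(np.hypot(A[...,0]-.587,A[...,1]-.165)<.1)&(A[...,2]>.05)&(A[...,2]<.1)&(h[...,1]<60)][:,2]
    print(np.histogram(Q,bins=np.arange(.05,.1,.002)))
E
```

```text
t 21.3 p [0.5031 0.2213 0.1452] yang 55.08 g 0.0183 F [-2.4 -2.2  1.8] M [-0.51  0.22 -0.3 ] q [ 11.  27.  84.  -0.  69. -44.]
plate z 237 83.44
(array([26, 28, 11, 10, 23, 43, 66, 39, 29, 38, 63, 84, 48, 17,  9,  5,  5,
        7,  9,  9, 18, 22, 29,  9]), array([0.05 , 0.052, 0.054, 0.056, 0.058, 0.06 , 0.062, 0.064, 0.066,
       0.068, 0.07 , 0.072, 0.074, 0.076, 0.078, 0.08 , 0.082, 0.084,
       0.086, 0.088, 0.09 , 0.092, 0.094, 0.096, 0.098]))
(array([31, 18,  9, 16, 28, 37, 55, 46, 23, 31, 54, 63, 49, 14,  7,  3,  3,
        2,  7,  6,  6,  2,  6,  4]), array([0.05 , 0.052, 0.054, 0.056, 0.058, 0.06 , 0.062, 0.064, 0.066,
       0.068, 0.07 , 0.072, 0.074, 0.076, 0.078, 0.08 , 0.082, 0.084,
       0.086, 0.088, 0.09 , 0.092, 0.094, 0.096, 0.098]))
```

Emit:
{"method": "servo_tool", "body": {"steps": [{"tx": 0.53, "ty": 0.7, "tz": 0, "yaw": -5, "claw": 1}, {"tx": 0, "ty": 0, "tz": 0, "yaw": 0, "claw": 1}]}}

```text
time_s: 21.55
position: [0.5086, 0.2276, 0.1452]
tool_rot: [[-0.767, 0.642, -0.0], [0.642, 0.767, -0.001], [-0.001, -0.001, -1.0]]
ft_force: [-2.3, -7.1, 0.6]
grip_width: 0.0184
gripper_force: 60.5
```

Emit:
{"method": "servo_tool", "body": {"steps": [{"tx": 0.6, "ty": 0.66, "tz": 0, "yaw": -5, "claw": 1}, {"tx": 0, "ty": 0, "tz": 0, "yaw": 0, "claw": 1}]}}

```text
time_s: 21.75
position: [0.5144, 0.2338, 0.1452]
tool_rot: [[-0.709, 0.706, -0.001], [0.706, 0.709, -0.002], [-0.001, -0.002, -1.0]]
ft_force: [-3.4, -8.7, 2.5]
grip_width: 0.0186
gripper_force: 60.5
```

Emit:
{"method": "servo_tool", "body": {"steps": [{"tx": 0.66, "ty": 0.6, "tz": 0, "yaw": -5, "claw": 1}, {"tx": 0, "ty": 0, "tz": 0, "yaw": 0, "claw": 1}]}}

```text
time_s: 21.95
position: [0.5204, 0.2397, 0.1451]
tool_rot: [[-0.645, 0.764, -0.003], [0.764, 0.645, -0.003], [-0.0, -0.004, -1.0]]
ft_force: [-5.8, -9.6, 3.4]
grip_width: 0.0183
gripper_force: 60.5
```

```bash
python3 - <<'E'
from h import *
o=st(); im,P=plate()
E
```

```text
t 21.95 p [0.5204 0.2397 0.1451] yang 40.15 g 0.0183 F [-5.8 -9.6  3.4] M [-1.51  0.55 -0.14] q [ 13.  30.  80.  -0.  71. -27.]
plate z 155 83.09
```

Emit:
{"method": "servo_tool", "body": {"steps": [{"tx": -0.66, "ty": -0.6, "tz": 0, "yaw": 5, "claw": 1}, {"tx": -0.6, "ty": -0.66, "tz": 0, "yaw": 5, "claw": 1}, {"tx": -0.53, "ty": -0.7, "tz": 0, "yaw": 5, "claw": 1}, {"tx": -0.48, "ty": -0.75, "tz": 0, "yaw": 5, "claw": 1}, {"tx": -0.41, "ty": -0.78, "tz": 0, "yaw": 5, "claw": 1}, {"tx": -0.34, "ty": -0.82, "tz": 0, "yaw": 5, "claw": 1}, {"tx": -0.26, "ty": -0.84, "tz": 0, "yaw": 5, "claw": 1}, {"tx": -0.2, "ty": -0.87, "tz": 0, "yaw": 5, "claw": 1}, {"tx": -0.11, "ty": -0.88, "tz": 0, "yaw": 5, "claw": 1}, {"tx": -0.04, "ty": -0.88, "tz": 0, "yaw": 5, "claw": 1}, {"tx": 0.04, "ty": -0.88, "tz": 0, "yaw": 5, "claw": 1}, {"tx": 0.11, "ty": -0.88, "tz": 0, "yaw": 5, "claw": 1}, {"tx": 0.2, "ty": -0.87, "tz": 0, "yaw": 5, "claw": 1}, {"tx": 0, "ty": 0, "tz": 0, "yaw": 0, "claw": 1}]}}

```text
time_s: 23.4
position: [0.4884, 0.1363, 0.1454]
tool_rot: [[-0.965, -0.262, 0.0], [-0.262, 0.965, 0.001], [-0.001, 0.001, -1.0]]
ft_force: [-1.5, 0.4, -0.3]
grip_width: 0.0181
gripper_force: 60.2
```

```bash
python3 - <<'E'
from h import *
o=st(); im,P=plate()
E
```

```text
t 23.4 p [0.4884 0.1363 0.1454] yang 105.22 g 0.0181 F [-1.5  0.4 -0.3] M [0.19 0.09 0.14] q [   2.   24.   91.    0.   66. -103.]
plate z 332 83.12
```

Emit:
{"method": "servo_tool", "body": {"steps": [{"tx": -0.2, "ty": 0.87, "tz": 0, "yaw": -5, "claw": 1}, {"tx": -0.11, "ty": 0.88, "tz": 0, "yaw": -5, "claw": 1}, {"tx": 0, "ty": 0, "tz": 0, "yaw": 0, "claw": 1}]}}

```text
time_s: 23.75
position: [0.4853, 0.155, 0.1454]
tool_rot: [[-0.996, -0.087, 0.001], [-0.087, 0.996, 0.0], [-0.001, 0.0, -1.0]]
ft_force: [-0.3, 0.1, -0.4]
grip_width: 0.0182
gripper_force: 60.2
```

Emit:
{"method": "servo_tool", "body": {"steps": [{"tx": -0.04, "ty": 0.88, "tz": 0, "yaw": -5, "claw": 1}, {"tx": 0.04, "ty": 0.88, "tz": 0, "yaw": -5, "claw": 1}, {"tx": 0, "ty": 0, "tz": 0, "yaw": 0, "claw": 1}]}}

```text
time_s: 24.05
position: [0.4855, 0.1714, 0.1453]
tool_rot: [[-0.996, 0.086, 0.0], [0.086, 0.996, -0.002], [-0.0, -0.002, -1.0]]
ft_force: [-1.6, -6.1, 1.7]
grip_width: 0.0184
gripper_force: 60.5
```

Emit:
{"method": "servo_tool", "body": {"steps": [{"tx": 0.11, "ty": 0.88, "tz": 0, "yaw": -5, "claw": 1}, {"tx": 0, "ty": 0, "tz": 0, "yaw": 0, "claw": 1}]}}

```text
time_s: 24.25
position: [0.4869, 0.1797, 0.1453]
tool_rot: [[-0.985, 0.173, 0.001], [0.173, 0.985, -0.002], [-0.001, -0.002, -1.0]]
ft_force: [0.4, -8.0, 0.7]
grip_width: 0.0186
gripper_force: 60.6
```

Emit:
{"method": "servo_tool", "body": {"steps": [{"tx": 0.2, "ty": 0.87, "tz": 0, "yaw": -5, "claw": 1}, {"tx": 0, "ty": 0, "tz": 0, "yaw": 0, "claw": 1}]}}

```text
time_s: 24.45
position: [0.4884, 0.1879, 0.1453]
tool_rot: [[-0.966, 0.258, -0.001], [0.258, 0.966, -0.003], [0.0, -0.003, -1.0]]
ft_force: [-2.2, -11.8, 1.6]
grip_width: 0.0181
gripper_force: 60.7
```

```bash
python3 - <<'E'
from h import *
o=st(); im,P=plate()
E
```

```text
t 24.45 p [0.4884 0.1879 0.1453] yang 75.07 g 0.0181 F [ -2.2 -11.8   1.6] M [-1.72  0.16 -0.54] q [  8.  25.  88.  -0.  67. -67.]
plate z 291 83.21
```

Emit:
{"method": "servo_tool", "body": {"steps": [{"tx": 0.26, "ty": 0.84, "tz": 0, "yaw": -5, "claw": 1}, {"tx": 0, "ty": 0, "tz": 0, "yaw": 0, "claw": 1}, {"tx": 0, "ty": 0, "tz": 0, "yaw": 0, "claw": 1}]}}

```text
time_s: 24.8
position: [0.4909, 0.1957, 0.1452]
tool_rot: [[-0.941, 0.339, -0.001], [0.339, 0.941, -0.004], [-0.0, -0.004, -1.0]]
ft_force: [-4.7, -13.0, 1.5]
grip_width: 0.0185
gripper_force: 60.6
```

```bash
python3 - <<'E'
from h import *
o=st(); im,P=plate(); plate(); save(im[225:275,260:330].repeat(8,0).repeat(8,1),"s7")
E
```

```text
t 24.8 p [0.4909 0.1957 0.1452] yang 70.2 g 0.0185 F [ -4.7 -13.    1.5] M [-1.73  0.23 -0.34] q [  9.  26.  87.  -0.  67. -61.]
plate z 283 83.14
plate z 283 83.48
```

View pics/s7.png

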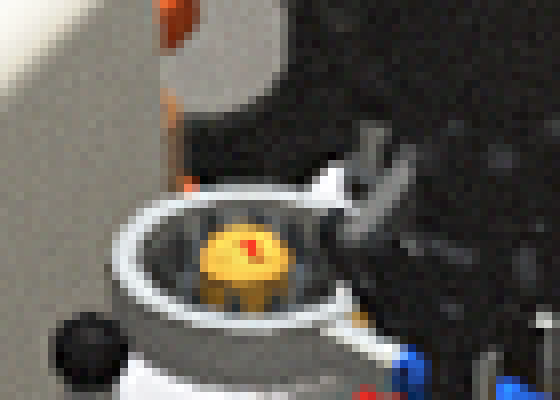

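The red dash is unchanged and the plate stays at 83.2 mm under about 14 N, so this is the hard stop. I'll back off, then lift.

Emit:
{"method": "servo_tool", "body": {"steps": [{"tx": -0.26, "ty": -0.84, "tz": 0, "yaw": 5, "claw": 1}, {"tx": -0.2, "ty": -0.87, "tz": 0, "yaw": 5, "claw": 1}, {"tx": -0.11, "ty": -0.88, "tz": 0, "yaw": 5, "claw": 1}, {"tx": 0, "ty": 0, "tz": 0, "yaw": 0, "claw": 1}, {"tx": 0, "ty": 0, "tz": 0.5, "yaw": 0, "claw": 1}, {"tx": 0, "ty": 0, "tz": 0.5, "yaw": 0, "claw": 1}]}}

```text
time_s: 25.5
position: [0.4851, 0.172, 0.1552]
tool_rot: [[-0.996, 0.087, -0.002], [0.087, 0.996, 0.0], [0.002, 0.0, -1.0]]
ft_force: [-1.2, -0.3, -2.7]
grip_width: 0.0181
gripper_force: 59.8
```

Emit:
{"method": "servo_tool", "body": {"steps": [{"tx": 0, "ty": 0, "tz": 0.5, "yaw": 0, "claw": 1}, {"tx": 0, "ty": 0, "tz": 1, "yaw": 0, "claw": 1}, {"tx": 0, "ty": 0, "tz": 1.5, "yaw": 0, "claw": 1}, {"tx": 0, "ty": 0, "tz": 3, "yaw": 0, "claw": 1}, {"tx": 0, "ty": 0, "tz": 2.5, "yaw": 0, "claw": 1}, {"tx": 0, "ty": 0, "tz": 0, "yaw": 0, "claw": 1}]}}

```text
time_s: 26.1
position: [0.4867, 0.1723, 0.244]
tool_rot: [[-0.996, 0.086, 0.007], [0.086, 0.996, 0.001], [-0.007, 0.002, -1.0]]
ft_force: [0.5, -0.9, -3.6]
grip_width: 0.0181
gripper_force: 59.9
```

```bash
python3 - <<'E'
from h import *
o=st(); im,P=plate(); zu=o["position"][2]-.0257
print("ringwall",ringwall(P,[.5866,.163],zu),ringfit(P,np.array([.5866,.163]),zu+.024))
E
```

```text
t 26.1 p [0.4867 0.1723 0.244 ] yang 85.06 g 0.0181 F [ 0.5 -0.9 -3.6] M [0.   0.   0.04] q [  6.  19.  81.   0.  81. -79.]
plate z 333 83.31
ringwall (array([0.58988738, 0.16398623]), 369, np.float64(1.4061684120491718)) (array([0.58795914, 0.16616034]), 247, np.float64(0.24136894022682154))
```

Emit:
{"method": "servo_tool", "body": {"steps": [{"tx": 0, "ty": -1.6, "tz": 0, "yaw": 0, "claw": 1}, {"tx": 0.1, "ty": -3, "tz": 0, "yaw": -1.5, "claw": 1}, {"tx": 0.1, "ty": -3.4, "tz": 0, "yaw": -1.5, "claw": 1}, {"tx": 0.1, "ty": -3.4, "tz": 0, "yaw": -1.5, "claw": 1}, {"tx": 0.1, "ty": -3.4, "tz": 0, "yaw": -1.5, "claw": 1}, {"tx": 0.1, "ty": -3.4, "tz": 0, "yaw": -1.5, "claw": 1}, {"tx": 0.1, "ty": -3.4, "tz": 0, "yaw": -1.5, "claw": 1}, {"tx": 0.1, "ty": -3.4, "tz": 0, "yaw": -1.5, "claw": 1}, {"tx": 0.1, "ty": -3.4, "tz": 0, "yaw": -1.5, "claw": 1}, {"tx": 0.1, "ty": -3.4, "tz": 0, "yaw": -1.5, "claw": 1}, {"tx": 0.1, "ty": -3.4, "tz": -1, "yaw": -1.5, "claw": 1}, {"tx": 0.1, "ty": -3.4, "tz": -2, "yaw": -0.5, "claw": 1}, {"tx": 0, "ty": -3.4, "tz": -3, "yaw": 0, "claw": 1}, {"tx": 0, "ty": -2.4, "tz": -4, "yaw": 0, "claw": 1}, {"tx": 0, "ty": 0, "tz": -3.5, "yaw": 0, "claw": 1}, {"tx": 0, "ty": 0, "tz": -2, "yaw": 0, "claw": 1}, {"tx": 0, "ty": 0, "tz": 0, "yaw": 0, "claw": 1}]}}

```text
time_s: 27.85
position: [0.4947, -0.2709, 0.0813]
tool_rot: [[-0.937, 0.35, -0.006], [0.35, 0.937, 0.006], [0.008, 0.003, -1.0]]
ft_force: [0.3, -0.7, -1.3]
grip_width: 0.0185
gripper_force: 59.8
```

```bash
python3 - <<'E'
from h import *
o=st()
E
```

```text
t 27.85 p [ 0.4947 -0.2709  0.0813] yang 69.5 g 0.0185 F [ 0.3 -0.7 -1.3] M [-0.01  0.03 -0.01] q [ -41.   33.   85.    0.   62. -110.]
```

Emit:
{"method": "servo_tool", "body": {"steps": [{"tx": 0.1, "ty": -0.2, "tz": -1.2, "yaw": 0, "claw": 1}, {"tx": 0.1, "ty": -0.2, "tz": -1, "yaw": 0, "claw": 1}, {"tx": 0, "ty": 0, "tz": -0.8, "yaw": 0, "claw": 1}, {"tx": 0, "ty": 0, "tz": -0.6, "yaw": 0, "claw": 1}, {"tx": 0, "ty": 0, "tz": -0.3, "yaw": 0, "claw": 1}, {"tx": 0, "ty": 0, "tz": 0, "yaw": 0, "claw": 1}, {"tx": 0, "ty": 0, "tz": 0, "yaw": 0, "claw": 1}]}}

```text
time_s: 28.55
position: [0.4986, -0.2763, 0.0466]
tool_rot: [[-0.937, 0.35, 0.0], [0.35, 0.937, -0.0], [-0.001, -0.0, -1.0]]
ft_force: [0.9, 1.1, -3.2]
grip_width: 0.0182
gripper_force: 59.9
```

```bash
python3 - <<'E'
from h import *
o=st()
E
```

```text
t 28.55 p [ 0.4986 -0.2763  0.0466] yang 69.53 g 0.0182 F [ 0.9  1.1 -3.2] M [-0.01  0.04  0.02] q [ -41.   36.   86.   -0.   57. -110.]
```

Emit:
{"method": "servo_tool", "body": {"steps": [{"tx": 0, "ty": 0, "tz": -0.4, "yaw": 0, "claw": 1}, {"tx": 0, "ty": 0, "tz": -0.3, "yaw": 0, "claw": 1}, {"tx": 0, "ty": 0, "tz": -0.2, "yaw": 0, "claw": 1}, {"tx": 0, "ty": 0, "tz": 0, "yaw": 0, "claw": 1}, {"tx": 0, "ty": 0, "tz": 0, "yaw": 0, "claw": 1}]}}

```text
time_s: 29.05
position: [0.4984, -0.2762, 0.0377]
tool_rot: [[-0.937, 0.35, 0.0], [0.35, 0.937, -0.0], [-0.0, -0.0, -1.0]]
ft_force: [-2.8, 2.3, 4.8]
grip_width: 0.0185
gripper_force: 60.9
```

```bash
python3 - <<'E'
from h import *
o=st()
E
```

```text
t 29.05 p [ 0.4984 -0.2762  0.0377] yang 69.53 g 0.0185 F [-2.8  2.3  4.8] M [ 0.27  0.45 -0.04] q [ -41.   37.   87.   -0.   56. -110.]
```

Emit:
{"method": "servo_tool", "body": {"steps": [{"tx": 0, "ty": 0, "tz": 0, "yaw": 0, "claw": 2.4}, {"tx": 0, "ty": 0, "tz": 0, "yaw": 0, "claw": 3}, {"tx": 0, "ty": 0, "tz": 0, "yaw": 0, "claw": 4}, {"tx": 0, "ty": 0, "tz": 0, "yaw": 0, "claw": 5}, {"tx": 0, "ty": 0, "tz": 0, "yaw": 0, "claw": 5}, {"tx": 0, "ty": 0, "tz": 1, "yaw": 0, "claw": 5}, {"tx": 0, "ty": 0, "tz": 2, "yaw": 0, "claw": 5}, {"tx": 0, "ty": 0, "tz": 4, "yaw": 0, "claw": 5}, {"tx": 0, "ty": 0, "tz": 4, "yaw": 0, "claw": 5}, {"tx": 0, "ty": 0, "tz": 4, "yaw": 0, "claw": 5}, {"tx": 0, "ty": 0, "tz": 0, "yaw": 0, "claw": 5}, {"tx": 0, "ty": 0, "tz": 0, "yaw": 0, "claw": 5}]}}

```text
time_s: 30.25
position: [0.4985, -0.2762, 0.1884]
tool_rot: [[-0.937, 0.35, 0.002], [0.35, 0.937, -0.001], [-0.002, -0.001, -1.0]]
ft_force: [-0.3, 0.7, -0.4]
grip_width: 0.05
gripper_force: 0.0
```

```bash
python3 - <<'E'
from h import *
o=st(); im,P=plate(); save(im[150:350,200:450].repeat(3,0).repeat(3,1),"s8")
print(ringfit(P,np.array([.59,-.31]),.036),ringwall(P,[.59,-.31],.012))
E
```

```text
t 30.25 p [ 0.4985 -0.2762  0.1884] yang 69.53 g 0.05 F [-0.3  0.7 -0.4] M [-0.01 -0.02  0.02] q [ -41.   27.   77.    0.   76. -110.]
plate z 329 83.27
(array([ 0.59230548, -0.30742396]), 120, np.float64(0.03443916554567644)) (array([ 0.59318392, -0.3085452 ]), 207, np.float64(1.909496454954064))
```

View pics/s8.png

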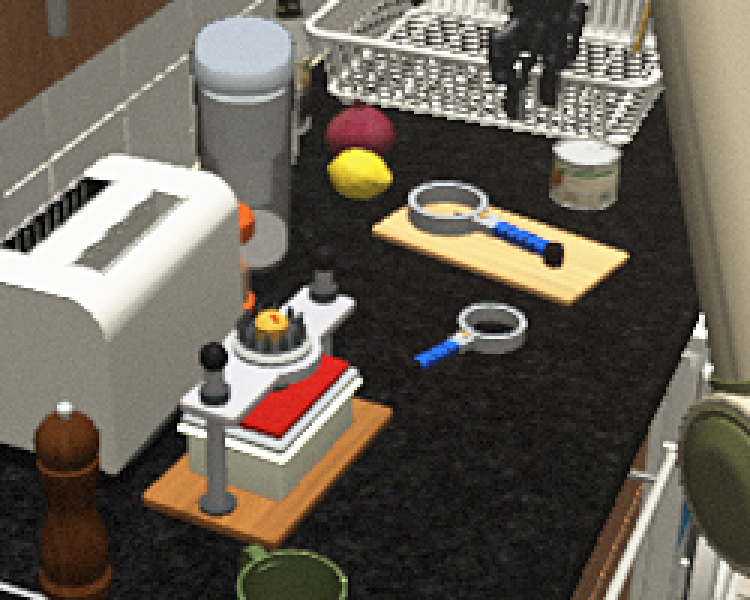

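The wrench lies flat on the board as at the start, with its ring at (448,205) and foot at (555,252). The plate is down on the lid and the neighbours are where they were. I'm handing in.

```bash
python3 -c "
from rig import env; print(env.close_job())"
```

```text
the job is handed in; nothing more can be done
None
```

I handed the job in after about 30 s: the crown was turned to its hard stop with the wrench alone, the red plate is down on the lid, the wrench lies flat on the board again, and the neighbours look unmoved in the last picture; no verdict was returned.

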